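# Lay out the finds for the record photograph

### The arm

A 6-joint arm with a two-finger parallel gripper is mounted at the origin on the work surface. World frame = base frame: x ahead of the robot, y to its left, z up, the work surface at z = 0. Lengths are in m, angles in rad, forces in N, time in s.
With the tool pointing down it reaches from about 0.4 to 0.825 m from the base axis. Payload 7 kg.
Tool frame: the origin (TCP) lies midway between the tips of the shut fingers; the grasp point (between the pads) lies 19 mm behind it; z points along the fingers, y is the direction in which the jaws open and shut (so a half turn about z gives the same grasp; the last joint's range is limited). The gripper opens to 88 mm and grips with 3 to 60 N. Pads are 19 mm wide; open, the fingers measure 130 mm over their backs; the gripper's body (78 mm by 193 mm) begins 47 mm behind the grasp point.
Start: joints at [1.542, 0.359, 0.012, 0, -1.224, -0.288], TCP at [0.21, 0.641, 0.227] pointing down, gripper open.
Joint ranges: [-3.07, 3.07], [-1.43, 2.12], [-1.02, 1.25], [-3.03, 1.67], [-3.05, -0], [-3.03, 3.03]. Speed limits (rad/s): [2.39, 2.39, 3.01, 3.14, 3.14, 3.14].

### API

Orientations are given as [roll, pitch, yaw] about the fixed x, y, z axes, in that order (R = Rz(yaw) Ry(pitch) Rx(roll)).
In Python, from station import get_state, grab_frame, camera_info, job_done gives the robot as it stands. The module is installed in compiled form; this text tells all that it offers.
- The arm moves only by the shell command python3 -m inch 'ROWS' [FORCE]. ROWS is JSON, a list that holds one entry, the list of rows, each a list of 7 numbers: the shift along the tool's x, y, z normalised to -1 to 1, where 1 is 50 cm, then the turn, a rotation vector about the tool's x, y, z normalised to -1 to 1, where 1 is 180 degrees, then the closure, from 0 (fully open) to 1 (shut). A call has 1 to 20 rows; each row shifts and turns the commanded pose from where the row before left it, along the tool's axes as they then stand; what a row does not reach is not made up. A row lasts 1/10 s, in which the tool goes at most 50 mm and 8.59 degrees, less where a joint would pass 70% of its speed; a pose out of reach is approached as far as the arm can. A call with a number of a shift or a turn outside -1 to 1 is refused whole. A call with a gripper value outside its range is refused whole. The fingers move at their own pace and stop on an object; FORCE is the grip in N (left out, the last holds). Time passes only in rows, so rows that do not move let the fingers close. It gives the time, the measured TCP pose, the force and the opening at its end, in the units of the state.
- get_state(): the state, without advancing time (a new reading comes with each control period).
- grab_frame(name): name is "side" or "top"; returns the picture (400x640x3 uint8, blue, green, red); there is no depth.
- camera_info(name): a dict with "vertical_fov" (degrees; the focal length in pixels is half the picture's height over the tangent of half this angle, whatever the lens; pixels are square), "cx", "cy" (the principal point, pixels), "R" (3x3) and "t" (3): a world point X has camera coordinates R X + t. Camera axes: x right, y down, z forward; pixel columns grow to the right and rows downward; lengths in m; the calibration is good to about 2 mm. A picture is of the moment at which its call begins. camera_info takes no time and is no camera call.
- job_done(): hands the job in, once; it reports no verdict.
The state is a dict: "t": time; "q": joint angles; "qd": joint speeds; "joint_efforts": joint torques, N m; "eef_pos": TCP position; "ee_rot": TCP orientation; "force": force on the tool from outside, world axes, zero at the start; "moment": the same for the moment, N m; "width": finger opening in m.
Only numpy, scipy, OpenCV 4.12 (cv2) and the standard library are available. Lean on these libraries where they do the work, as an engineer would, in place of code of your own. Each camera call takes 0.05 s, during which the arm holds its last target.

### The job

Set up the finds for their record photograph on the round white photo table: put the cork disc flat on the middle of the dark wooden block and stand the terracotta juglet upright on the middle of the disc, lay the black stone spindle whorl flat exactly halfway between the block and the chequered scale bar, and lay the blue glazed tile flat, glaze up, exactly halfway between the block and the colour card (halfway from middle to middle, on the straight line between them). Leave the two pottery sherds where they lie.

Things in the scene. Friction and masses are not known exactly. Their poses are not given: they have to be found in the camera images.
- juglet_center (a point): Small closed (solid) terracotta juglet standing upright, 65 mm tall, with a round body 50 mm in diameter from 14 to 42 mm above its foot, a dark painted band, a narrow neck and a flared 34 mm rim; foot 38 mm across. The point is on its axis, half-way up (32.5 mm above the foot); z is up along its axis. About 120 g. It lies on a fixed grey padded sheet 5 mm thick (240 x 300 mm), among the other finds.
- disc_center (a point): Round cork disc, 56 mm in diameter, 16 mm thick, lying flat. The point is its centre (8 mm above its underside); z is its axis. About 40 g. It lies on a fixed grey padded sheet 5 mm thick (240 x 300 mm), among the other finds.
- whorl_center (a point): Near-black stone spindle whorl, a thick round disc 42 mm in diameter and 20 mm thick with a small pale dot for its hole, lying flat. The point is its centre (10 mm above its underside); z is its axis. About 60 g. It lies on a fixed grey padded sheet 5 mm thick (240 x 300 mm), among the other finds.
- tile_center (a point): Rectangular piece of clay tile with a bright blue glazed top and one pale stripe, 36 mm (its x) by 50 mm (its y) by 14 mm thick, lying flat, glaze up (its z). The point is its centre (7 mm above its underside). About 60 g. It lies on a fixed grey padded sheet 5 mm thick (240 x 300 mm), among the other finds.
- sherd_a_center (a point): Buff pottery sherd, about 40 x 45 mm and 9 mm thick, lying flat; to be left alone. The point is near its middle, 4.5 mm above its underside. It lies on a fixed grey padded sheet 5 mm thick (240 x 300 mm), among the other finds.
- sherd_b_center (a point): Brown rim sherd, about 48 x 45 mm and 14 mm thick at the rim, lying flat; to be left alone. The point is near its middle, 6 mm above its underside. It lies on a fixed grey padded sheet 5 mm thick (240 x 300 mm), among the other finds.
- photo_table: Round white photo table, a fixed plate 310 mm in diameter and 12 mm thick. Origin at the centre of its underside; its upper face is 12 mm above the origin. It carries the block, the scale bar and the colour card at the corners of a triangle with equal sides of 190 mm about its centre.
- block: Dark wooden display block fixed on the photo table, 64 x 64 mm and 30 mm high. Origin at the centre of its underside, on the table's face; its top is 30 mm above the origin.
- scale_bar: Black-and-white chequered photo scale bar fixed on the photo table, 18 mm (x) by 70 mm (y), 8 mm high. Origin at the centre of its underside, on the table's face.
- colour_card: Grey card with six coloured patches, fixed on the photo table, 45 mm (x) by 60 mm (y), 6 mm high. Origin at the centre of its underside, on the table's face.
Not all that is in view belongs to the job. There is more than one size of the part that bears tile_center; the job needs the middle-sized.

How it is judged:
At the end, for the whole second after the job is handed in: Disc flat on the block, centred within 12 mm; juglet upright on it, centred within 12 mm; whorl halfway between block and scale bar, tile (glaze up) between block and colour card, flat on the table, within 13 mm along and 15 mm across the line; all released, at rest (horizontal distance between each of whorl_center, tile_center and block below 0.109 m and horizontal distance between whorl_center and scale_bar below 0.109 m and horizontal distance between whorl_center and colour_card between 0.1495 and 0.1795 m and z of whorl_center in the frame of photo_table between 0.017 and 0.027 m and angle between each of whorl_center, tile_center's own z axis and vertical below 0.15 rad and horizontal distance between tile_center and colour_card below 0.109 m and horizontal distance between tile_center and scale_bar between 0.1495 and 0.1795 m and z of tile_center in the frame of photo_table between 0.014 and 0.024 m and horizontal distance between disc_center and block below 0.012 m and angle between each of disc_center, juglet_center's own z axis and vertical below 0.1 rad and z of disc_center in the frame of photo_table between 0.045 and 0.055 m and horizontal distance between juglet_center and disc_center below 0.012 m and z of juglet_center in the frame of photo_table between 0.0845 and 0.0965 m and linear speed of each of whorl, tile, disc, juglet below 0.02 m/s and angular speed of each of whorl, tile, disc, juglet below 0.2 rad/s); the robot touches nothing.
It fails at once if the buff sherd is shifted by more than 20 mm (distance of sherd_a_center from where it was at the start of the episode above 0.02 m).
It fails at once if the brown sherd is shifted by more than 20 mm (distance of sherd_b_center from where it was at the start of the episode above 0.02 m).
It also fails if it takes over 109 s, if anything falls off the work surface, if the arm or the gripper's body presses on something with over 40 N, if the wrist force passes 120 N, or if a joint passes its speed limit or range.

## Working session

There is one attempt and no reset: what is moved stays moved. The work goes in short steps, Python scripts to look and compute and a shell command to move; the robot and the scene stay as the last step left them, time stands still between calls to the robot, and variables do not carry over. Pictures are saved under pics/ and viewed, and the job is handed in when it is done.

```bash
mkdir -p pics; python3 - <<'E'
from station import *
import cv2
for n in("top","side"):
    f=grab_frame(n); cv2.imwrite(f"pics/{n}0.png",f); print(n,camera_info(n))
s=get_state(); print(s)
E
```

```text
top {'vertical_fov': 49.549920324656185, 'cx': 316.4476420246828, 'cy': 198.19750106429117, 'R': array([[ 0.00178126, -0.99999256, -0.00342125],
       [-0.99766717, -0.00154362, -0.06824834],
       [ 0.06824255,  0.00353484, -0.9976625 ]]), 't': array([-0.03845118,  0.48143516,  1.03056086])}
side {'vertical_fov': 45.701013497450816, 'cx': 312.04826064242644, 'cy': 199.71521459119887, 'R': array([[ 0.97931987, -0.20148013,  0.01839403],
       [-0.10969934, -0.60519199, -0.78848507],
       [ 0.16999599,  0.77016129, -0.61477878]]), 't': array([-0.45639664,  0.07655522,  1.0806079 ])}
{'t': 0.1, 'q': array([ 1.54210231e+00,  3.59339065e-01,  1.11550844e-02, -2.58134014e-04,
       -1.22407503e+00, -2.88084194e-01]), 'qd': array([ 0.00067912, -0.00199059,  0.00282979,  0.00226968,  0.00180825,
        0.00155416]), 'joint_efforts': array([-1.43885976e-03, -5.84162807e+01,  2.93747270e+01,  7.01555640e+00,
        1.01020015e-02, -5.58214424e-05]), 'eef_pos': array([0.2101851 , 0.64100096, 0.22571206]), 'ee_rot': array([ 3.14012129e+00, -1.82930793e-04, -3.16865969e-01]), 'force': array([ 0.09029003, -0.87789431, -0.06030937]), 'moment': array([-0.01646657,  0.01308224,  0.02165488]), 'width': 0.08793916907531629}
```

View pics/top0.png

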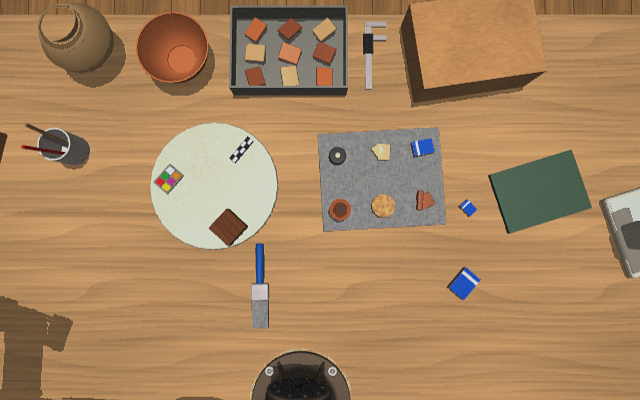

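View pics/side0.png

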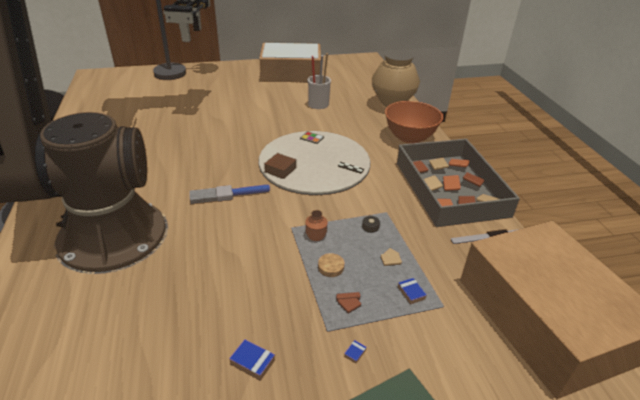

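Top view: round table around (214,186) with colour card (168,179), scale bar (241,149) and block (228,227). On the sheet are the whorl (338,156), buff sherd (381,151), juglet (340,210), cork disc (384,205) and brown sherd (425,200).
Blue tile candidates are (423,147), (468,208) and (464,283). I'll measure and enlarge them.

```bash
cat > h.py <<'E'
import numpy as np, cv2
from station import *
def cam(n):
    c=camera_info(n); f=200/np.tan(np.radians(c['vertical_fov']/2)); return f,c['cx'],c['cy'],np.array(c['R']),np.array(c['t'])
def ray(n,u,v):
    f,cx,cy,R,t=cam(n); d=R.T@np.array([(u-cx)/f,(v-cy)/f,1.]); return -R.T@t,d
def plane(n,u,v,z):
    o,d=ray(n,u,v); return (o+d*(z-o[2])/d[2])[:3]
def proj(n,X):
    f,cx,cy,R,t=cam(n); p=R@np.array(X)+t; return np.array([cx+f*p[0]/p[2],cy+f*p[1]/p[2]])
def two(a,b):
    o1,d1=ray('top',*a);o2,d2=ray('side',*b)
    s=np.linalg.lstsq(np.c_[d1,-d2],o2-o1,rcond=None)[0]
    p,q=o1+s[0]*d1,o2+s[1]*d2; return (p+q)/2,np.linalg.norm(p-q)
def comps(m,mn=20):
    n,l,st,c=cv2.connectedComponentsWithStats(m.astype(np.uint8)); 
    return [(l==i) for i in range(1,n) if st[i,4]>=mn]
E
python3 - <<'E'
from h import *
f=cv2.imread('pics/top0.png'); hsv=cv2.cvtColor(f,cv2.COLOR_BGR2HSV)
blue=(hsv[...,0]>105)&(hsv[...,0]<130)&(hsv[...,1]>120)
blue=cv2.morphologyEx(blue.astype(np.uint8),cv2.MORPH_CLOSE,np.ones((5,5)))
for c in comps(blue):
    pts=np.argwhere(c)[:,::-1].astype(np.float32)
    w=np.array([plane('top',u,v,.019)[:2] for u,v in pts]); 
    r=cv2.minAreaRect((w*1000).astype(np.float32)); print(pts.mean(0),r)
a=f[110:310,300:500]; cv2.imwrite('pics/crop_sheet.png',cv2.resize(a,None,fx=3,fy=3,interpolation=cv2.INTER_CUBIC))
a=f[110:260,140:290]; cv2.imwrite('pics/crop_tab.png',cv2.resize(a,None,fx=4,fy=4,interpolation=cv2.INTER_CUBIC))
g=cv2.imread('pics/side0.png')
a=g[120:320,240:440]; cv2.imwrite('pics/crop_side.png',cv2.resize(a,None,fx=3,fy=3,interpolation=cv2.INTER_CUBIC))
E
```

```text
[422.74475 146.64336] ((607.1865844726562, -295.4273376464844), (34.783592224121094, 49.586910247802734), 10.463232040405273)
[467.90714 207.57857] ((459.48529052734375, -400.76654052734375), (33.612335205078125, 24.05647850036621), 44.314476013183594)
[259.30563 263.40863] ((325.07000732421875, 97.9526138305664), (92.45161437988281, 16.739255905151367), 0.6477751135826111)
[464.2188 283.5685] ((279.12799072265625, -388.95709228515625), (44.856727600097656, 62.40352249145508), 49.31214904785156)
```

View pics/crop_sheet.png

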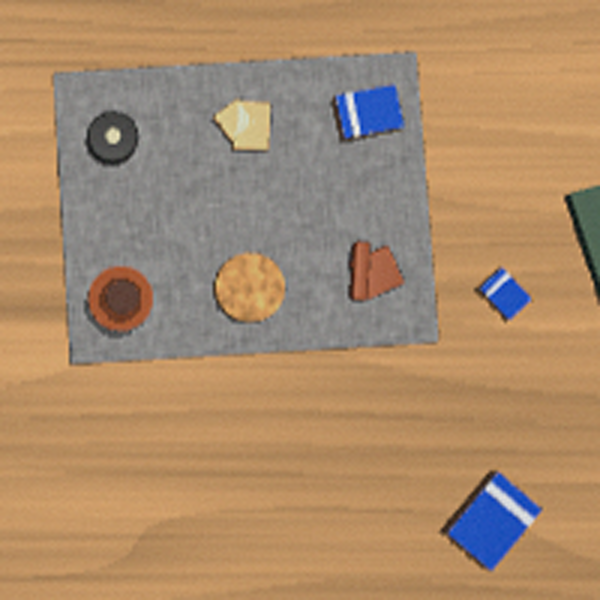

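View pics/crop_tab.png

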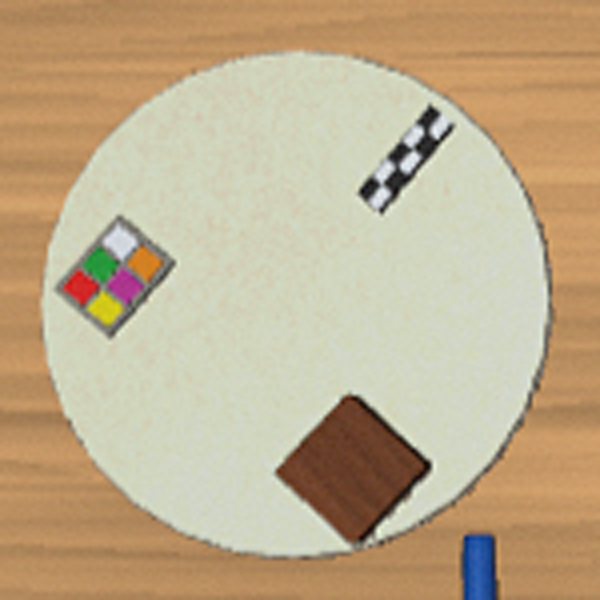

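View pics/crop_side.png

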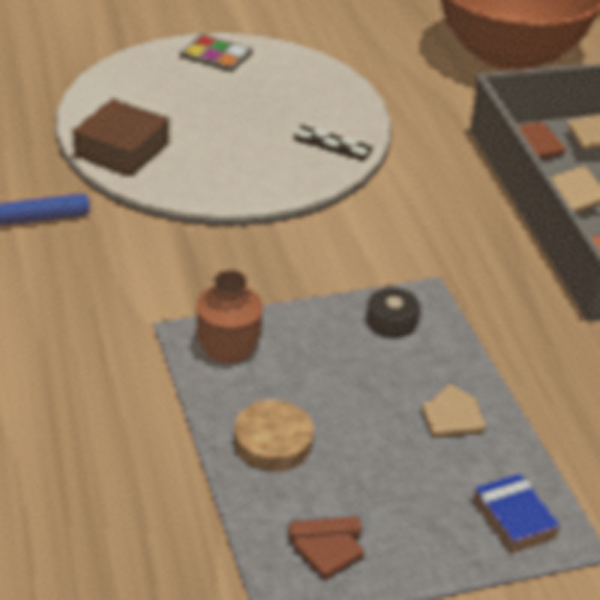

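The enlarged crop confirms it. The tile on the sheet at (423,147) measures 35 x 50 mm, which matches 36 x 50. The one at (468,208) is about 24 x 34 (too small) and the one at (464,283) about 45 x 62 (too large). Next I'll measure everything.

```bash
python3 - <<'E'
from h import *
f=cv2.imread('pics/top0.png'); g=cv2.imread('pics/side0.png')
hsv=cv2.cvtColor(f,cv2.COLOR_BGR2HSV).astype(int); H,S,V=hsv[...,0],hsv[...,1],hsv[...,2]
def roi(m,u0,v0,u1,v1):
    r=np.zeros_like(m,bool); r[v0:v1,u0:u1]=m[v0:v1,u0:u1]; return r
def rect(m,z,name):
    m=max(comps(m,5),key=lambda c:c.sum()); p=np.argwhere(m)[:,::-1]
    w=np.array([plane('top',u,v,z)[:2]*1000 for u,v in p]).astype(np.float32)
    r=cv2.minAreaRect(w); c=p.mean(0); print(name,'px',c.round(1),'cent',w.mean(0).round(1),'rect',np.round(r[0],1),np.round(r[1],1),round(r[2],1)); return w.mean(0)
tab=(S<60)&(V>150); m=roi(tab,140,110,290,260)
m=max(comps(m),key=lambda c:c.sum()).astype(np.uint8)
hull=cv2.convexHull(np.argwhere(m)[:,::-1].astype(np.int32)); 
w=np.array([plane('top',u,v,.012)[:2]*1000 for u,v in hull[:,0]],np.float32); e=cv2.fitEllipse(w); print('table',e)
B=rect(roi((V<125)&(S>90),195,200,260,252),.042,'block')
C=rect(roi((tab==0),148,158,190,200),.018,'card')
K=rect(roi((~tab)&(V<90),225,130,260,170),.020,'bar')
sc=roi(((V<90)|(V>225)),225,130,260,170)
gy=roi(V<75,325,143,352,168); rect(gy,.025,'whorl')
rect(roi(V>150,330,146,346,164),.025,'dot')
rect(roi((H>8)&(H<25)&(S>90)&(V>150),368,190,400,220),.021,'disc')
b=(H>105)&(H<130)&(S>120); b|=(V>190)
rect(roi(b,408,135,438,160),.019,'tile')
rect(roi((S>120)&(H<15)&(V<95),330,198,350,222),.070,'jugrim')
rect(roi((S>120)&(H<15),325,195,355,225),.04,'jugall')
rect(roi((S>60),365,140,395,162),.014,'sherdA')
rect(roi((S>90),410,187,440,212),.016,'sherdB')
for a,n in((B,'B'),(C,'C'),(K,'K')): print(n,a)
print(*(np.linalg.norm(p-q) for p,q in((B,C),(B,K),(C,K))), (B+C+K)/3,'W',(B+K)/2,'T',(B+C)/2)
E
```

```text
table ((513.7680053710938, 213.44937133789062), (307.8337097167969, 309.2455139160156), 90.71376037597656)
block px [227.6 226.8] cent [412.3 170.6] rect [412.2 170.4] [64.6 64.1] 47.6
card px [168.4 179.6] cent [525.9 321.1] rect [528.2 320.9] [46.8 60.1] 49.7
bar px [242.9 147.7] cent [603.8 141. ] rect [604.1 142. ] [18.5 56.8] 51.0
whorl px [337.  154.8] cent [586.  -87.1] rect [584.2 -87.1] [38.6 41.4] 90.0
dot px [337.3 154.9] cent [585.7 -87.8] rect [585.4 -87.1] [9.7 9.7] 0.1Traceback (most recent call last):
  File "<stdin>", line 20, in <module>
  File "<stdin>", line 8, in rect
  File "h.py", line 8, in plane
    o,d=ray(n,u,v); return (o+d*(z-o[2])/d[2])[:3]
        ~~~^^^^^^^
  File "h.py", line 6, in ray
    f,cx,cy,R,t=cam(n); d=R.T@np.array([(u-cx)/f,(v-cy)/f,1.]); return -R.T@t,d
                ~~~^^^
  File "h.py", line 4, in cam
    c=camera_info(n); f=200/np.tan(np.radians(c['vertical_fov']/2)); return f,c['cx'],c['cy'],np.array(c['R']),np.array(c['t'])
ValueError: time passes only in moves, steps and waits
```

```bash
python3 - <<'E'
s=open('h.py').read()
s=s.replace("def cam(n):\n    c=camera_info(n)","import functools\n@functools.lru_cache(None)\ndef cam(n):\n    c=camera_info(n)")
open('h.py','w').write(s)
E
python3 - <<'E'
from h import *
f=cv2.imread('pics/top0.png'); g=cv2.imread('pics/side0.png')
hsv=cv2.cvtColor(f,cv2.COLOR_BGR2HSV).astype(int); H,S,V=hsv[...,0],hsv[...,1],hsv[...,2]
def roi(m,u0,v0,u1,v1):
    r=np.zeros_like(m,bool); r[v0:v1,u0:u1]=m[v0:v1,u0:u1]; return r
def rect(m,z,name):
    m=max(comps(m,5),key=lambda c:c.sum()); p=np.argwhere(m)[:,::-1]
    w=np.array([plane('top',u,v,z)[:2]*1000 for u,v in p]).astype(np.float32)
    r=cv2.minAreaRect(w); c=p.mean(0); print(name,'px',c.round(1),'cent',w.mean(0).round(1),'rect',np.round(r[0],1),np.round(r[1],1),round(r[2],1)); return w.mean(0)
rect(roi((H>8)&(H<25)&(S>90)&(V>150),368,190,400,220),.021,'disc')
b=(H>105)&(H<130)&(S>120); b|=(V>190)
rect(roi(b,408,135,438,160),.019,'tile')
rect(roi((S>120)&(H<15)&(V<95),330,198,350,222),.070,'jugrim')
rect(roi((S>120)&(H<15),325,195,355,225),.04,'jugall')
rect(roi((S>60),365,140,395,162),.014,'sherdA')
rect(roi((S>90),410,187,440,212),.016,'sherdB')
# bar corners from 4x crop
P=[((x-1.5)/4+140,(y-1.5)/4+110) for x,y in((433,104),(455,124),(380,214),(358,195))]
w=np.array([plane('top',u,v,.02)[:2]*1000 for u,v in P]);print('bar',w.round(1),w.mean(0))
# side view cross checks
for n,X in dict(block=[.4122,.1705,.042],disc=[0.485,-.195,.021],whorl=[.5855,-.0871,.025],tab=[.5138,.2134,.012],bar=[.601,.1487,.02],card=[.528,.321,.018]).items(): print(n,proj('side',X).round(1),((proj('side',X)-[240,120])*3).round())
E
```

```text
disc px [383.1 205.3] cent [ 464.3 -197.8] rect [ 465.1 -197.5] [52.8 53. ] 89.6
tile px [422.9 146.6] cent [ 607.2 -295.8] rect [ 607.2 -295.4] [34.8 49.6] 10.5Traceback (most recent call last):
  File "<stdin>", line 13, in <module>
  File "<stdin>", line 7, in rect
ValueError: max() iterable argument is empty
```

```bash
python3 - <<'E'
from h import *
f=cv2.imread('pics/top0.png'); g=cv2.imread('pics/side0.png')
hsv=cv2.cvtColor(f,cv2.COLOR_BGR2HSV).astype(int); H,S,V=hsv[...,0],hsv[...,1],hsv[...,2]
print(f[205:216:3,328:354:2].tolist()[1])
def roi(m,u0,v0,u1,v1):
    r=np.zeros_like(m,bool); r[v0:v1,u0:u1]=m[v0:v1,u0:u1]; return r
def rect(m,z,name):
    try: m=max(comps(m,5),key=lambda c:c.sum())
    except ValueError: print(name,'none'); return
    p=np.argwhere(m)[:,::-1]
    w=np.array([plane('top',u,v,z)[:2]*1000 for u,v in p]).astype(np.float32)
    r=cv2.minAreaRect(w); c=p.mean(0); print(name,'px',c.round(1),'cent',w.mean(0).round(1),'rect',np.round(r[0],1),np.round(r[1],1),round(r[2],1)); return w.mean(0)
rect(roi((S>70)&(V<115),330,198,350,222),.070,'jugrim')
rect(roi((S>90),325,195,355,225),.04,'jugall')
rect(roi((S>60),365,140,395,162),.014,'sherdA')
rect(roi((S>90),410,187,440,212),.016,'sherdB')
P=[((x-1.5)/4+140,(y-1.5)/4+110) for x,y in((433,104),(455,124),(380,214),(358,195))]
w=np.array([plane('top',u,v,.02)[:2]*1000 for u,v in P]);print('bar',w.round(1).tolist(),w.mean(0))
for n,X in dict(block=[.4122,.1705,.042],disc=[0.4645,-.1977,.021],whorl=[.5855,-.0871,.025],tile=[.607,-.2955,.019],jug=[.45,-.09,.07],tab=[.5138,.2134,.012],bar=[.601,.1487,.02],card=[.528,.321,.018]).items(): print(n,proj('side',X).round(1),((proj('side',X)-[240,120])*3).round())
E
```

```text
[[146, 147, 145], [54, 90, 168], [54, 87, 160], [30, 55, 100], [60, 68, 96], [55, 64, 92], [56, 67, 96], [52, 61, 91], [56, 64, 92], [42, 59, 100], [47, 84, 158], [63, 97, 171], [136, 138, 138]]
jugrim px [339.8 209.3] cent [452.5 -91.3] rect [452.  -90.6] [29.7 29.8] 90.0
jugall px [339.7 209. ] cent [454.4 -92.6] rect [454.5 -92.1] [47.2 49.5] 0.1
sherdA px [381.7 151.3] cent [ 596.4 -196.5] rect [ 597.2 -192.4] [43.9 39.5] 89.4
sherdB px [423.8 200.2] cent [ 477.2 -296.9] rect [ 478.5 -300.9] [41.  46.1] 89.2
bar [[633.6, 129.4], [621.3, 115.9], [566.1, 160.7], [577.7, 174.2]] [599.67322595 145.07589799]
block [279.4 160.1] [118. 120.]
disc [330.5 261.1] [272. 423.]
whorl [370.4 219.3] [391. 298.]
tile [411.5 287.1] [515. 501.]
jug [313.7 211.7] [221. 275.]
tab [313.5 157.3] [220. 112.]
bar [349.9 164.6] [330. 134.]
card [310.8 135.7] [212.  47.]
```

The whorl dot is at (337.3,154.9), giving (0.5855,-0.087). Both views agree within a few mm. Targets are W = (0.506,0.1585) for the whorl and T = (0.470,0.246) for the tile, with the block at (0.412,0.1705). I'll go for the whorl first.

```bash
cat > st.py <<'E'
from station import *
import numpy as np,sys
from scipy.spatial.transform import Rotation as Ro
s=get_state(); R=Ro.from_euler('xyz',s['ee_rot']).as_matrix()
print('t',round(s['t'],2),'pos',(s['eef_pos']*1000).round(1),'rpy',np.degrees(s['ee_rot']).round(2),'w',round(s['width']*1000,1),'F',s['force'].round(1),'q6',round(s['q'][5],2))
if len(sys.argv)>3:
    d=np.array([float(a) for a in sys.argv[1:4]])/1000-s['eef_pos']; print('tool shift units',(R.T@d/.5).round(4))
if len(sys.argv)>4:
    dy=float(sys.argv[4]); Rt=Ro.from_euler('xyz',[180,0,dy],degrees=True).as_matrix(); print('turn units',(Ro.from_matrix(R.T@Rt).as_rotvec()/np.pi).round(4))
E
python3 -m inch '[[[0.0583,0.0575,0,0,0,0,0],[0.0583,0.0575,0,0,0,0,0],[0.0583,0.0575,0,0,0,0,0],[0.0583,0.0575,0,0,0,0,0],[0.0583,0.0575,0,0,0,0,0],[0.0583,0.0575,0,0,0,0,0],[0.0583,0.0575,0,0,0,0,0],[0.0583,0.0575,0,0,0,0,0],[0.0583,0.0575,0,0,0,0,0],[0.0583,0.0575,0,0,0,0,0],[0.0583,0.0575,0,0,0,0,0],[0.0583,0.0575,0,0,0,0,0],[0.0583,0.0575,0,0,0,0,0],[0.0583,0.0575,0,0,0,0,0],[0.0583,0.0575,0,0,0,0,0],[0.0583,0.0575,0,0,0,0,0],[0.0583,0.0575,0,0,0,0,0],[0.0583,0.0575,0,0,0,0,0],[0.0583,0.0575,0,0,0,0,0],[0.0583,0.0575,0,0,0,0,0]]]' 20
python3 -m inch '[[[0,0,0,0,0,0.0444,0],[0,0,0,0,0,0.0444,0],[0,0,0,0,0,0.0444,0],[0,0,0,0,0,0.0444,0],[0,0,0,0,0,0.0444,0],[0,0,0,0,0,0.0444,0],[0,0,0,0,0,0.0444,0],[0,0,0,0,0,0.0444,0],[0,0,0,0,0,0.0444,0],[0,0,0,0,0,0,0],[0,0,0,0,0,0,0]]]'
python3 st.py 585.5 -87.2 8.5 -90
```

```text
t: 2.1
eef_pos: [0.5855, -0.0883, 0.2263]
ee_rot: [3.142, 0.0, -0.317]
force: [0.8, 0.6, -0.1]
width: 0.0874
t: 3.2
eef_pos: [0.585, -0.0866, 0.2263]
ee_rot: [3.141, 0.0, -1.568]
force: [-0.2, 0.4, -0.2]
width: 0.0873
t 3.2 pos [585.  -86.6 226.3] rpy [179.97   0.   -89.84] w 87.3 F [-0.2  0.4 -0.2] q6 -0.18
tool shift units [ 0.0012 -0.0013  0.4356]
turn units [0.0002 0.     0.0009]
```

```bash
python3 -m inch '[[[0.0012,-0.0013,0.07,0,0,0,0],[0,0,0.07,0,0,0,0],[0,0,0.07,0,0,0,0],[0,0,0.07,0,0,0,0],[0,0,0.06,0,0,0,0],[0,0,0,0,0,0,0]]]'
python3 - <<'E'
from h import *
f=grab_frame('side');g=grab_frame('top')
a=cv2.resize(f[120:270,280:440],None,fx=3,fy=3);b=cv2.resize(g[70:220,290:430],None,fx=2.5,fy=3)
cv2.imwrite('pics/w1.png',np.hstack([a,b[:, :310]]))
E
python3 st.py 585.5 -87.2 8.5
```

```text
t: 3.8
eef_pos: [0.5826, -0.0875, 0.0524]
ee_rot: [3.134, -0.001, -1.57]
force: [0.4, -0.9, 0.4]
width: 0.088
t 3.9 pos [586.  -87.4  56.8] rpy [ 1.7995e+02 -3.0000e-02 -8.9950e+01] w 87.5 F [ 0.3 -0.3  1.2] q6 -0.18
tool shift units [-0.0004  0.0008  0.0967]
```

View pics/w1.png

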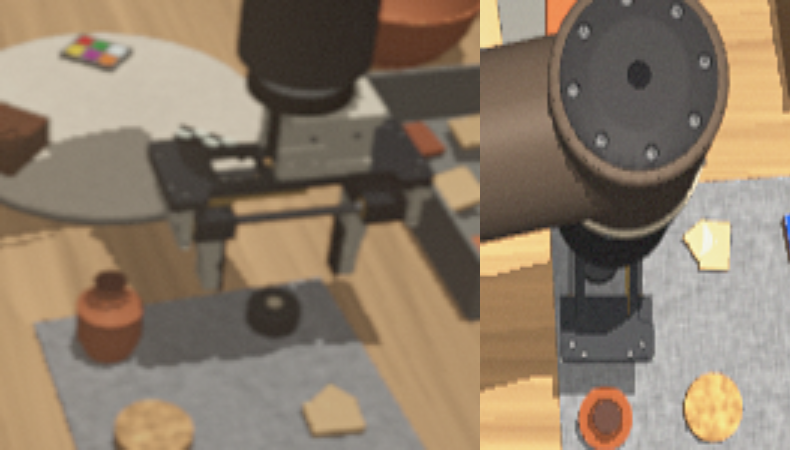

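Side view: the fingertips straddle the whorl, with midpoint (277,278) above the whorl top at (275,300), so they are aligned. I'll descend and grip.

```bash
python3 -m inch '[[[0,0.0008,0.03,0,0,0,0],[0,0,0.03,0,0,0,0],[0,0,0.025,0,0,0,0],[0,0,0.0115,0,0,0,0],[0,0,0,0,0,0,0],[0,0,0,0,0,0,0]]]' 25
python3 -m inch '[[[0,0,0,0,0,0,0.9],[0,0,0,0,0,0,0.9],[0,0,0,0,0,0,0.9],[0,0,0,0,0,0,0.9],[0,0,0,0,0,0,0.9],[0,0,0,0,0,0,0.9],[0,0,0,0,0,0,0.9],[0,0,0,0,0,0,0.9]]]' 25
python3 st.py 585.5 -87.2 8.5
```

```text
t: 4.5
eef_pos: [0.586, -0.0872, 0.0091]
ee_rot: [-3.141, 0.0, -1.572]
force: [0.2, -0.1, 0.3]
width: 0.0877
t: 5.3
eef_pos: [0.5854, -0.0872, 0.0083]
ee_rot: [3.141, -0.0, -1.572]
force: [-0.4, -0.1, 1.0]
width: 0.0414
t 5.3 pos [585.4 -87.2   8.3] rpy [179.99  -0.   -90.08] w 41.4 F [-0.4 -0.1  1. ] q6 -0.18
tool shift units [-0.0001 -0.0003 -0.0004]
```

```bash
python3 -m inch '[[[0,0,-0.02,0,0,0,0.9],[0,0,-0.05,0,0,0,0.9],[0,0,-0.06,0,0,0,0.9],[0,0,-0.06,0,0,0,0.9],[0,0,-0.05,0,0,0,0.9],[-0.0614,0.0199,0,0,0,0,0.9],[-0.0614,0.0199,0,0,0,0,0.9],[-0.0614,0.0199,0,0,0,0,0.9],[-0.0614,0.0199,0,0,0,0,0.9],[-0.0614,0.0199,0,0,0,0,0.9],[-0.0614,0.0199,0,0,0,0,0.9],[-0.0614,0.0199,0,0,0,0,0.9],[-0.0614,0.0199,0,0,0,0,0.9],[0,0,0,0,0,0,0.9]]]'
python3 -m inch '[[[0,0,0,0,0,-0.0455,0.9],[0,0,0,0,0,-0.0455,0.9],[0,0,0,0,0,-0.0455,0.9],[0,0,0,0,0,-0.0455,0.9],[0,0,0,0,0,-0.0455,0.9],[0,0,0,0,0,-0.0455,0.9],[0,0,0,0,0,-0.0455,0.9],[0,0,0,0,0,-0.0455,0.9],[0,0,0,0,0,-0.0455,0.9],[0,0,0,0,0,-0.0455,0.9],[0,0,0,0,0,-0.0450,0.9],[0,0,0,0,0,0,0.9],[0,0,0,0,0,0,0.9]]]'
python3 st.py 506 158.5 16 0
```

```text
t: 6.7
eef_pos: [0.5056, 0.1614, 0.1293]
ee_rot: [-3.14, 0.001, -1.569]
force: [-0.3, 0.0, -0.5]
width: 0.041
t: 8.0
eef_pos: [0.5062, 0.1582, 0.1287]
ee_rot: [-3.141, -0.0, -0.006]
force: [-0.3, 0.1, -1.4]
width: 0.0414
t 8.0 pos [506.2 158.2 128.7] rpy [-1.7999e+02 -1.0000e-02 -3.3000e-01] w 41.4 F [-0.3  0.1 -1.4] q6 0.89
tool shift units [-0.0005 -0.0005  0.2254]
turn units [-0.     -0.0001 -0.0019]
```

```bash
python3 -m inch '[[[0,0,0.06,0,0,0,0.9],[0,0,0.06,0,0,0,0.9],[0,0,0.05,0,0,0,0.9],[0,0,0.03,0,0,0,0.9],[0,0,0.015,0,0,0,0.9],[0,0,0.008,0,0,0,0.9],[0,0,0,0,0,0,0.9],[0,0,0,0,0,0,0.9]]]'
python3 st.py 506 158.5 15.5 0
```

```text
t: 8.8
eef_pos: [0.5067, 0.1588, 0.0176]
ee_rot: [-3.141, -0.001, -0.002]
force: [0.7, -0.5, -1.1]
width: 0.0414
t 8.8 pos [506.7 158.8  17.6] rpy [-1.7996e+02 -6.0000e-02 -1.1000e-01] w 41.4 F [ 0.7 -0.5 -1.1] q6 0.9
tool shift units [-0.0013  0.0006  0.0042]
turn units [-0.0002 -0.0003 -0.0006]
```

```bash
python3 -m inch '[[[0,0,0.0025,0,0,0,0.9],[0,0,0.0015,0,0,0,0.9],[0,0,0,0,0,0,0.9],[0,0,0,0,0,0,0.9],[0,0,0,0,0,0,0.4],[0,0,0,0,0,0,0.25],[0,0,0,0,0,0,0.25],[0,0,0,0,0,0,0.25],[0,0,0,0,0,0,0.25]]]'
python3 st.py
python3 -m inch '[[[0,0,-0.02,0,0,0,0.25],[0,0,-0.06,0,0,0,0.25],[0,0,-0.06,0,0,0,0],[0,0,-0.07,0,0,0,0],[0,0,-0.06,0,0,0,0],[0,0,0,0,0,0,0],[0,0,0,0,0,0,0]]]'
python3 st.py 607 -295.5 150 -79.5
```

```text
t: 9.7
eef_pos: [0.5061, 0.1585, 0.0147]
ee_rot: [3.142, 0.0, -0.001]
force: [-0.5, 0.4, 0.6]
width: 0.0653
t 9.7 pos [506.1 158.5  14.7] rpy [ 1.8e+02  1.0e-02 -8.0e-02] w 65.3 F [-0.5  0.4  0.6] q6 0.9
t: 10.4
eef_pos: [0.5064, 0.1588, 0.1511]
ee_rot: [-3.14, -0.002, -0.001]
force: [0.7, 0.1, -0.8]
width: 0.0875
t 10.4 pos [506.4 158.8 151.1] rpy [-1.799e+02 -1.100e-01 -8.000e-02] w 87.5 F [ 0.7  0.1 -0.8] q6 0.9
tool shift units [0.2026 0.9082 0.0011]
turn units [-9.000e-04 -1.000e-04  4.412e-01]
```

```bash
python3 -m inch '[[[0.0169,0.0757,0,0,0,0,0],[0.0169,0.0757,0,0,0,0,0],[0.0169,0.0757,0,0,0,0,0],[0.0169,0.0757,0,0,0,0,0],[0.0169,0.0757,0,0,0,0,0],[0.0169,0.0757,0,0,0,0,0],[0.0169,0.0757,0,0,0,0,0],[0.0169,0.0757,0,0,0,0,0],[0.0169,0.0757,0,0,0,0,0],[0.0169,0.0757,0,0,0,0,0],[0.0169,0.0757,0,0,0,0,0],[0.0169,0.0757,0,0,0,0,0]]]'
python3 -m inch '[[[0,0,0,0,0,0.0441,0],[0,0,0,0,0,0.0441,0],[0,0,0,0,0,0.0441,0],[0,0,0,0,0,0.0441,0],[0,0,0,0,0,0.0441,0],[0,0,0,0,0,0.0441,0],[0,0,0,0,0,0.0441,0],[0,0,0,0,0,0.0441,0],[0,0,0,0,0,0.0441,0],[0,0,0,0,0,0.0441,0],[0,0,0,0,0,0,0],[0,0,0,0,0,0,0]]]'
python3 st.py 607 -295.5 8.5 -79.5
python3 - <<'E'
from h import *
f=grab_frame('top'); cv2.imwrite('pics/w2.png',cv2.resize(f[110:260,140:340],None,fx=3.5,fy=3.5))
f=grab_frame('side'); cv2.imwrite('pics/w2s.png',f)
E
```

```text
t: 11.6
eef_pos: [0.6063, -0.2972, 0.1483]
ee_rot: [-3.141, 0.002, -0.001]
force: [1.2, 0.8, 0.7]
width: 0.0878
t: 12.8
eef_pos: [0.6064, -0.2957, 0.1489]
ee_rot: [3.14, 0.001, -1.383]
force: [0.4, -0.3, 0.4]
width: 0.0876
t 12.8 pos [ 606.4 -295.7  148.9] rpy [ 1.7991e+02  4.0000e-02 -7.9230e+01] w 87.6 F [ 0.4 -0.3  0.4] q6 0.35
tool shift units [ 0.     -0.0017  0.2807]
turn units [0.0005 0.0002 0.0015]
```

View pics/w2.png

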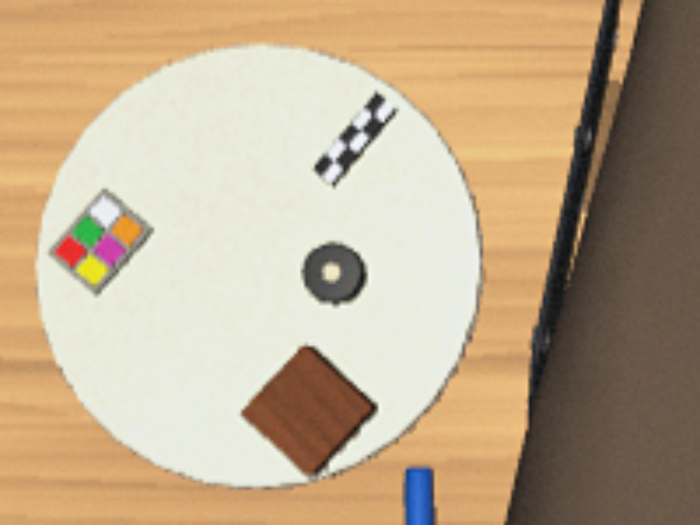

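View pics/w2s.png

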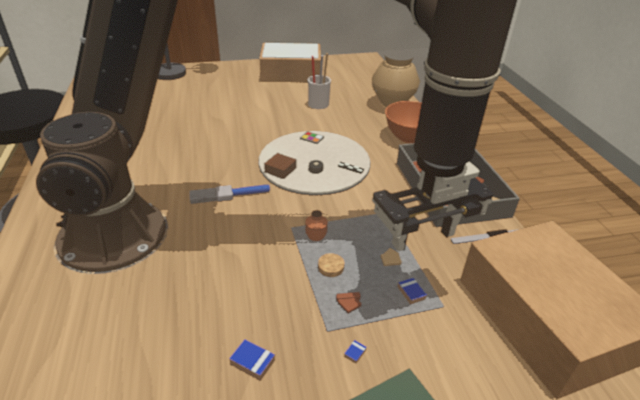

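The whorl sits at crop (332,272), and the midpoint of bar (355,138) and block (309,410) is (332,274), so it is well placed. Before descending at the tile I'll check clearance to the big wooden box.

```bash
python3 - <<'E'
from h import *
for a,b in(((415,91),(478,232)),((545,71),(590,358)),((411,0),(543,229))): print(two(a,b))
print(plane('top',414,104,0),plane('side',465,300,0))
E
```

```text
(array([ 0.72805968, -0.26245944,  0.11397925]), np.float64(0.027579175577308258))
(array([ 0.76922971, -0.55392742,  0.11088969]), np.float64(0.01630844967811366))
(array([ 0.92111213, -0.25016995,  0.08894911]), np.float64(0.030324713621776883))
[ 0.7179985  -0.27998071  0.        ] [ 0.70881476 -0.332055    0.        ]
```

The box corner is near (0.715,-0.28) and would come within about 6 mm of the gripper body with the jaws along x. I'll grip the tile across its 50 mm side instead, at yaw 10.5°, with the jaws partly open to stay clear of the buff sherd.

```bash
python3 -m inch '[[[0,0,0,0,0,-0.0453,0.15],[0,0,0,0,0,-0.0453,0.15],[0,0,0,0,0,-0.0453,0.15],[0,0,0,0,0,-0.0453,0.15],[0,0,0,0,0,-0.0453,0.15],[0,0,0,0,0,-0.0453,0.15],[0,0,0,0,0,-0.0453,0.15],[0,0,0,0,0,-0.0453,0.15],[0,0,0,0,0,-0.0453,0.15],[0,0,0,0,0,-0.0453,0.15],[0,0,0,0,0,-0.0453,0.15],[0,0,0.05,0,0,0,0.15],[0,0,0.05,0,0,0,0.15],[0,0,0.05,0,0,0,0.15],[0,0,0.03,0,0,0,0.15],[0,0,0,0,0,0,0.15],[0,0,0,0,0,0,0.15]]]'
python3 st.py 607 -295.5 8.5 10.5
python3 - <<'E'
from h import *
f=grab_frame('side'); cv2.imwrite('pics/t1.png',cv2.resize(f[170:320,320:480],None,fx=4,fy=4))
E
```

```text
t: 14.6
eef_pos: [0.6073, -0.2961, 0.0603]
ee_rot: [3.141, -0.0, 0.18]
force: [-0.7, -0.0, 1.0]
width: 0.0745
t 14.6 pos [ 607.3 -296.1   60.3] rpy [179.97  -0.    10.29] w 74.5 F [-0.7 -0.   1. ] q6 1.92
tool shift units [-0.0004 -0.0013  0.1036]
turn units [ 0.0001 -0.     -0.0012]
```

View pics/t1.png

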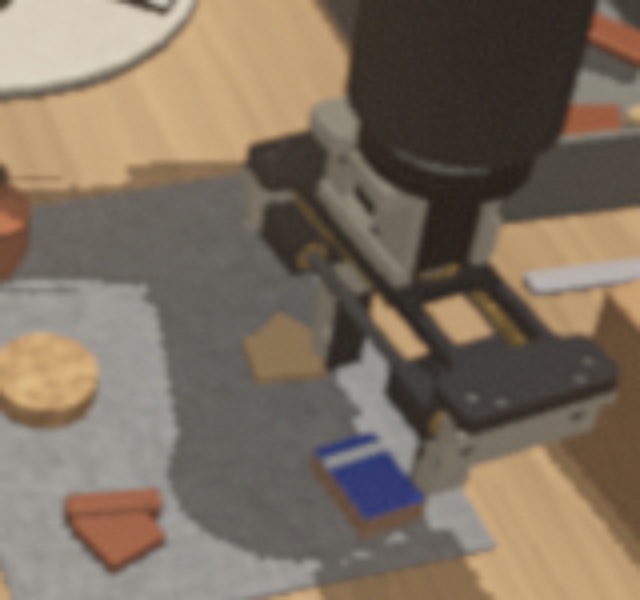

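```bash
python3 - <<'E'
from h import *
for X in([.607,-.2955,.019],[.6073,-.2961,.0603]):
    print((proj('side',X)-[320,170])*4)
c,s=np.cos(np.radians(100.3)),np.sin(np.radians(100.3))
for d in(.037,.058,-.037,-.058):
  for w in (-.0095,.0095):
    print(d,w,((proj('side',[.6073+d*c+w*s,-.2961+d*s-w*c,.0603])-[320,170])*4).round())
E
```

```text
[366.03235894 468.22749168]
[379.63186432 411.43115466]
0.037 -0.0095 [324. 365.]
0.037 0.0095 [357. 355.]
0.058 -0.0095 [302. 337.]
0.058 0.0095 [335. 328.]
-0.037 -0.0095 [404. 471.]
-0.037 0.0095 [439. 460.]
-0.058 -0.0095 [429. 504.]
-0.058 0.0095 [464. 492.]
```

Fingertips are predicted at (340,360) and (434,480) and seen at (345,365) and (440,488). The tile top is predicted at (366,468) and seen at (369,478). The offset is the same small one for both, so they are aligned.

```bash
python3 -m inch '[[[0,-0.0013,0.03,0,0,0,0.15],[0,0,0.03,0,0,0,0.15],[0,0,0.025,0,0,0,0.15],[0,0,0.0125,0,0,0,0.15],[0,0,0.006,0,0,0,0.15],[0,0,0,0,0,0,0.15],[0,0,0,0,0,0,0.8],[0,0,0,0,0,0,0.8],[0,0,0,0,0,0,0.8],[0,0,0,0,0,0,0.8],[0,0,0,0,0,0,0.8],[0,0,0,0,0,0,0.8]]]' 25
python3 st.py 607 -295.5 8.5 10.5
```

```text
t: 15.85
eef_pos: [0.607, -0.2953, 0.0085]
ee_rot: [3.141, -0.0, 0.179]
force: [-0.4, 0.4, 3.0]
width: 0.0496
t 15.85 pos [ 607.  -295.3    8.5] rpy [ 1.7998e+02 -3.0000e-02  1.0240e+01] w 49.6 F [-0.4  0.4  3. ] q6 1.91
tool shift units [-0.0001  0.0005  0.    ]
turn units [ 0.0001 -0.0002 -0.0014]
```

```bash
python3 -m inch '[[[0,0,-0.02,0,0,0,0.8],[0,0,-0.05,0,0,0,0.8],[0,0,-0.06,0,0,0,0.8],[0,0,-0.06,0,0,0,0.8],[0,0,-0.05,0,0,0,0.8],[-0.0055,-0.0796,0,0,0,0,0.8],[-0.0055,-0.0796,0,0,0,0,0.8],[-0.0055,-0.0796,0,0,0,0,0.8],[-0.0055,-0.0796,0,0,0,0,0.8],[-0.0055,-0.0796,0,0,0,0,0.8],[-0.0055,-0.0796,0,0,0,0,0.8],[-0.0055,-0.0796,0,0,0,0,0.8],[-0.0055,-0.0796,0,0,0,0,0.8],[-0.0055,-0.0796,0,0,0,0,0.8],[-0.0055,-0.0796,0,0,0,0,0.8],[-0.0055,-0.0796,0,0,0,0,0.8],[-0.0055,-0.0796,0,0,0,0,0.8],[-0.0055,-0.0796,0,0,0,0,0.8],[-0.0055,-0.0796,0,0,0,0,0.8]]]'
python3 -m inch '[[[0,0,0,0,0,-0.0463,0.8],[0,0,0,0,0,-0.0463,0.8],[0,0,0,0,0,-0.0463,0.8],[0,0,0,0,0,-0.0463,0.8],[0,0,0,0,0,-0.0463,0.8],[0,0,0,0,0,0,0.8],[0,0,0,0,0,0,0.8]]]'
python3 st.py 470 246 15.5 52
```

```text
t: 17.75
eef_pos: [0.4692, 0.2479, 0.1288]
ee_rot: [-3.141, -0.001, 0.179]
force: [0.8, 0.4, -0.3]
width: 0.0498
t: 18.45
eef_pos: [0.4699, 0.2463, 0.1284]
ee_rot: [3.142, -0.0, 0.902]
force: [-1.1, -0.3, -0.6]
width: 0.0498
t 18.45 pos [469.9 246.3 128.4] rpy [ 1.800e+02 -2.000e-02  5.166e+01] w 49.8 F [-1.1 -0.3 -0.6] q6 1.62
tool shift units [-0.0004  0.0005  0.2258]
turn units [ 0.     -0.0001 -0.0019]
```

```bash
python3 -m inch '[[[0,0,0.06,0,0,0,0.8],[0,0,0.06,0,0,0,0.8],[0,0,0.05,0,0,0,0.8],[0,0,0.03,0,0,0,0.8],[0,0,0.015,0,0,0,0.8],[0,0,0.008,0,0,0,0.8],[0,0,0.0025,0,0,0,0.8],[0,0,0,0,0,0,0.8],[0,0,0,0,0,0,0.8]]]'
python3 st.py 470 246 15.5 52
```

```text
t: 19.35
eef_pos: [0.4703, 0.2467, 0.0161]
ee_rot: [3.141, -0.001, 0.906]
force: [0.3, -0.4, -0.2]
width: 0.0498
t 19.35 pos [470.3 246.7  16.1] rpy [ 1.7999e+02 -8.0000e-02  5.1890e+01] w 49.8 F [ 0.3 -0.4 -0.2] q6 1.62
tool shift units [-0.0014  0.0004  0.0012]
turn units [ 0.     -0.0004 -0.0006]
```

```bash
python3 -m inch '[[[0,0,0.0012,0,0,0,0.8],[0,0,0,0,0,0,0.8],[0,0,0,0,0,0,0.4],[0,0,0,0,0,0,0.25],[0,0,0,0,0,0,0.25],[0,0,0,0,0,0,0.25],[0,0,-0.02,0,0,0,0.25],[0,0,-0.06,0,0,0,0.25],[0,0,-0.06,0,0,0,0],[0,0,-0.07,0,0,0,0],[0,0,-0.06,0,0,0,0],[0,0,0,0,0,0,0],[0,0,0,0,0,0,0]]]'
python3 st.py 464.7 -197.7 150 -90
```

```text
t: 20.65
eef_pos: [0.4701, 0.2466, 0.151]
ee_rot: [-3.142, -0.002, 0.906]
force: [-0.1, 0.1, -0.7]
width: 0.0873
t 20.65 pos [470.1 246.6 151. ] rpy [-1.80e+02 -1.40e-01  5.19e+01] w 87.3 F [-0.1  0.1 -0.7] q6 1.62
tool shift units [-7.058e-01  5.398e-01  2.000e-04]
turn units [-1.000e-03 -3.000e-04  7.883e-01]
```

```bash
python3 -m inch '[[[-0.0588,0.045,0,0,0,0,0],[-0.0588,0.045,0,0,0,0,0],[-0.0588,0.045,0,0,0,0,0],[-0.0588,0.045,0,0,0,0,0],[-0.0588,0.045,0,0,0,0,0],[-0.0588,0.045,0,0,0,0,0],[-0.0588,0.045,0,0,0,0,0],[-0.0588,0.045,0,0,0,0,0],[-0.0588,0.045,0,0,0,0,0],[-0.0588,0.045,0,0,0,0,0],[-0.0588,0.045,0,0,0,0,0],[-0.0588,0.045,0,0,0,0,0],[0,0,0,0,0,0,0]]]'
python3 -m inch '[[[0,0,0,0,0,0.0464,0],[0,0,0,0,0,0.0464,0],[0,0,0,0,0,0.0464,0],[0,0,0,0,0,0.0464,0],[0,0,0,0,0,0.0464,0],[0,0,0,0,0,0.0464,0],[0,0,0,0,0,0.0464,0],[0,0,0,0,0,0.0464,0],[0,0,0,0,0,0.0464,0],[0,0,0,0,0,0.0464,0],[0,0,0,0,0,0.0464,0],[0,0,0,0,0,0.0464,0],[0,0,0,0,0,0.0464,0],[0,0,0,0,0,0.0464,0],[0,0,0,0,0,0.0464,0],[0,0,0,0,0,0.0464,0],[0,0,0,0,0,0.0464,0],[0,0,0,0,0,0,0],[0,0,0,0,0,0,0]]]'
python3 st.py 464.7 -197.7 9 -90
python3 - <<'E'
from h import *
f=grab_frame('top'); cv2.imwrite('pics/d1.png',cv2.resize(f[100:260,140:340],None,fx=3.5,fy=3.5))
E
```

```text
t: 21.95
eef_pos: [0.4635, -0.201, 0.1484]
ee_rot: [-3.139, 0.002, 0.902]
force: [-0.5, 1.0, 0.5]
width: 0.0877
t: 23.85
eef_pos: [0.4643, -0.1976, 0.1492]
ee_rot: [3.14, 0.0, -1.568]
force: [-0.3, -0.5, -0.2]
width: 0.0879
t 23.85 pos [ 464.3 -197.6  149.2] rpy [ 1.7993e+02  1.0000e-02 -8.9820e+01] w 87.9 F [-0.3 -0.5 -0.2] q6 0.02
tool shift units [ 2.000e-04 -1.100e-03  2.803e-01]
turn units [0.0004 0.     0.001 ]
```

View pics/d1.png

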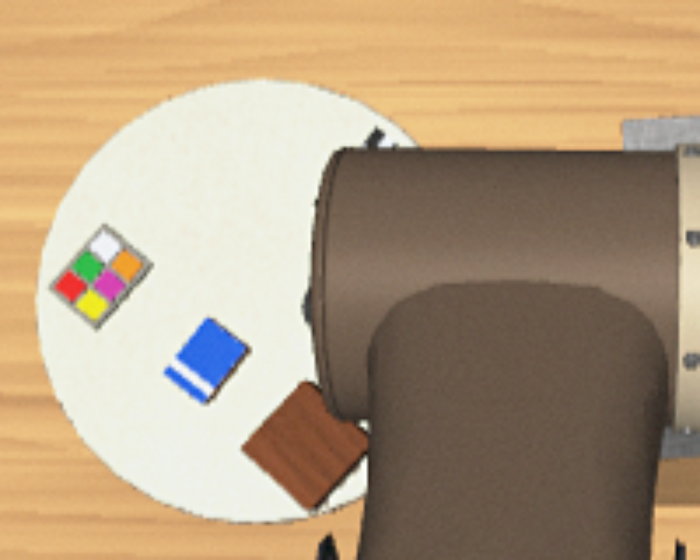

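The tile is glaze up at crop (207,361), and the card–block midpoint is (205.5,361), so it is good. Now the disc.

```bash
python3 -m inch '[[[0,-0.0011,0.07,0,0,0,0],[0,0,0.07,0,0,0,0],[0,0,0.06,0,0,0,0],[0,0,0.04,0,0,0,0],[0,0,0.025,0,0,0,0],[0,0,0.015,0,0,0,0],[0,0,0,0,0,0,0],[0,0,0,0,0,0,0],[0,0,0,0,0,0,0.8],[0,0,0,0,0,0,0.8],[0,0,0,0,0,0,0.8],[0,0,0,0,0,0,0.8],[0,0,0,0,0,0,0.8],[0,0,0,0,0,0,0.8]]]' 20
python3 st.py 464.7 -197.7 9 -90
```

```text
t: 25.3
eef_pos: [0.4653, -0.198, 0.0099]
ee_rot: [-3.141, -0.0, -1.572]
force: [-1.5, 0.3, 2.9]
width: 0.0552
t 25.3 pos [ 465.3 -198.     9.9] rpy [-179.99   -0.    -90.07] w 55.2 F [-1.5  0.3  2.9] q6 0.01
tool shift units [-0.0005  0.0013  0.0018]
turn units [-0.0001 -0.     -0.0004]
```

```bash
python3 -m inch '[[[0,0,-0.02,0,0,0,0.8],[0,0,-0.06,0,0,0,0.8],[0,0,-0.07,0,0,0,0.8],[0,0,-0.07,0,0,0,0.8],[0,0,-0.05,0,0,0,0.8],[-0.0737,0.0106,0,0,0,0,0.8],[-0.0737,0.0106,0,0,0,0,0.8],[-0.0737,0.0106,0,0,0,0,0.8],[-0.0737,0.0106,0,0,0,0,0.8],[-0.0737,0.0106,0,0,0,0,0.8],[-0.0737,0.0106,0,0,0,0,0.8],[-0.0737,0.0106,0,0,0,0,0.8],[-0.0737,0.0106,0,0,0,0,0.8],[-0.0737,0.0106,0,0,0,0,0.8],[-0.0737,0.0106,0,0,0,0,0.8],[0,0,0,0,0,0,0.8],[0,0,0,0,0,0,0.8],[0,0,0,0,0,0,0.8]]]'
python3 st.py 412.2 170.5 47.5 -90
```

```text
t: 27.1
eef_pos: [0.4126, 0.17, 0.1449]
ee_rot: [3.141, -0.0, -1.572]
force: [0.2, -1.0, -0.8]
width: 0.0554
t 27.1 pos [412.6 170.  144.9] rpy [ 1.7999e+02 -1.0000e-02 -9.0090e+01] w 55.4 F [ 0.2 -1.  -0.8] q6 -0.84
tool shift units [-0.001   0.0007  0.1948]
turn units [ 0.0001 -0.     -0.0005]
```

```bash
python3 -m inch '[[[-0.001,0.0007,0.06,0,0,0,0.8],[0,0,0.06,0,0,0,0.8],[0,0,0.04,0,0,0,0.8],[0,0,0.02,0,0,0,0.8],[0,0,0.01,0,0,0,0.8],[0,0,0.003,0,0,0,0.8],[0,0,0,0,0,0,0.8],[0,0,0,0,0,0,0.8]]]'
python3 st.py 412.2 170.5 47 -90
```

```text
t: 27.9
eef_pos: [0.4129, 0.1715, 0.049]
ee_rot: [-3.14, 0.001, -1.572]
force: [0.8, -0.6, -0.4]
width: 0.0554
t 27.9 pos [412.9 171.5  49. ] rpy [-1.7994e+02  6.0000e-02 -9.0080e+01] w 55.4 F [ 0.8 -0.6 -0.4] q6 -0.84
tool shift units [0.002  0.0015 0.004 ]
turn units [-0.0004  0.0003 -0.0004]
```

```bash
python3 -m inch '[[[0.001,0.001,0.003,0,0,0,0.8],[0,0,0,0,0,0,0.8],[0,0,0,0,0,0,0.8],[0,0,0,0,0,0,0.3],[0,0,0,0,0,0,0.12],[0,0,0,0,0,0,0.12],[0,0,0,0,0,0,0.12],[0,0,-0.02,0,0,0,0.12],[0,0,-0.05,0,0,0,0.12],[0,0,-0.06,0,0,0,0],[0,0,-0.07,0,0,0,0],[0,0,-0.03,0,0,0,0],[0,0,0,0,0,0,0]]]'
python3 st.py 453.5 -91.8 150 -90
```

```text
t: 29.2
eef_pos: [0.4132, 0.1717, 0.1649]
ee_rot: [-3.137, 0.004, -1.572]
force: [-0.3, -0.5, 0.1]
width: 0.0875
t 29.2 pos [413.2 171.7 164.9] rpy [-179.76    0.22  -90.06] w 87.5 F [-0.3 -0.5  0.1] q6 -0.84
tool shift units [ 0.527  -0.081   0.0282]
turn units [-0.0013  0.0012 -0.0003]
```

```bash
python3 -m inch '[[[0.0659,-0.0101,0,0,0,0,0],[0.0659,-0.0101,0,0,0,0,0],[0.0659,-0.0101,0,0,0,0,0],[0.0659,-0.0101,0,0,0,0,0],[0.0659,-0.0101,0,0,0,0,0],[0.0659,-0.0101,0,0,0,0,0],[0.0659,-0.0101,0,0,0,0,0],[0.0659,-0.0101,0,0,0,0,0],[0,0,0,0,0,0,0],[0,0,0,0,0,0,0],[0,0,0,0,0,0,0]]]'
python3 st.py 453.5 -91.8 16 -90
python3 - <<'E'
from h import *
f=grab_frame('top'); g=grab_frame('side'); cv2.imwrite('pics/j1.png',np.hstack([cv2.resize(f[120:260,140:290],None,fx=2.5,fy=3),cv2.resize(g[110:250,240:380],None,fx=3,fy=3)]))
h=cv2.cvtColor(f,cv2.COLOR_BGR2HSV).astype(int)
m=np.zeros(f.shape[:2],bool); m[195:255,195:262]=((h[...,0]>8)&(h[...,0]<25)&(h[...,1]>90)&(h[...,2]>150))[195:255,195:262]
cs=comps(m,30)
for c in cs: print(c.sum(),np.argwhere(c).mean(0)[::-1])
E
```

```text
t: 30.3
eef_pos: [0.4516, -0.0927, 0.1614]
ee_rot: [3.141, 0.0, -1.572]
force: [-0.1, -0.0, -0.4]
width: 0.0879
t 30.3 pos [451.6 -92.7 161.4] rpy [179.96   0.   -90.08] w 87.9 F [-0.1 -0.  -0.4] q6 -0.23
tool shift units [-0.0018 -0.004   0.2908]
turn units [ 0.0002  0.     -0.0004]
```

View pics/j1.png

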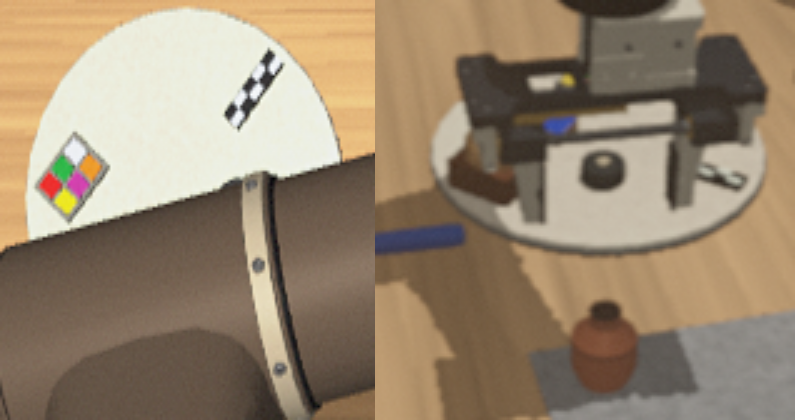

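The disc is hidden by the arm for now, and the juglet stands unmoved. I'll grip the juglet, then check the disc from a clear pose before placing.

```bash
python3 -m inch '[[[-0.0018,-0.004,0.06,0,0,0,0],[0,0,0.06,0,0,0,0],[0,0,0.06,0,0,0,0],[0,0,0.05,0,0,0,0],[0,0,0.035,0,0,0,0],[0,0,0.02,0,0,0,0],[0,0,0.006,0,0,0,0],[0,0,0,0,0,0,0],[0,0,0,0,0,0,0],[0,0,0,0,0,0,0.7],[0,0,0,0,0,0,0.7],[0,0,0,0,0,0,0.7],[0,0,0,0,0,0,0.7],[0,0,0,0,0,0,0.7],[0,0,0,0,0,0,0.7]]]' 20
python3 st.py 453.5 -91.8 16 -90
```

```text
t: 31.9
eef_pos: [0.454, -0.0922, 0.0163]
ee_rot: [-3.142, -0.0, -1.572]
force: [-0.3, 0.7, 1.5]
width: 0.0497
t 31.9 pos [454.  -92.2  16.3] rpy [-180.     -0.    -90.08] w 49.7 F [-0.3  0.7  1.5] q6 -0.23
tool shift units [-0.0008  0.001   0.0005]
turn units [-0.     -0.     -0.0004]
```

```bash
python3 -m inch '[[[0,0,-0.02,0,0,0,0.7],[0,0,-0.05,0,0,0,0.7],[0,0,-0.06,0,0,0,0.7],[0,0,-0.07,0,0,0,0.7],[0,0,-0.07,0,0,0,0.7],[0,0,-0.04,0,0,0,0.7],[0.063,-0.038,0,0,0,0,0.7],[0.063,-0.038,0,0,0,0,0.7],[0.063,-0.038,0,0,0,0,0.7],[0.063,-0.038,0,0,0,0,0.7],[0.063,-0.038,0,0,0,0,0.7],[0,0,0,0,0,0,0.7],[0,0,0,0,0,0,0.7]]]'
python3 st.py 412.2 170.5 70 -90
python3 - <<'E'
from h import *
f=grab_frame('top'); g=grab_frame('side'); cv2.imwrite('pics/j2.png',np.hstack([cv2.resize(f[120:260,140:290],None,fx=2.5,fy=3),cv2.resize(g[110:250,240:380],None,fx=3,fy=3)]))
cv2.imwrite('pics/j2g.png',g); cv2.imwrite('pics/j2f.png',f)
E
```

```text
t: 33.2
eef_pos: [0.5482, -0.2504, 0.1708]
ee_rot: [3.14, 0.0, -1.574]
force: [-0.5, 0.4, -1.3]
width: 0.0494
t 33.2 pos [ 548.2 -250.4  170.8] rpy [ 1.7992e+02  3.0000e-02 -9.0180e+01] w 49.4 F [-0.5  0.4 -1.3] q6 0.1
tool shift units [-0.8408  0.2744  0.2024]
turn units [ 0.0005  0.0001 -0.001 ]
```

View pics/j2.png

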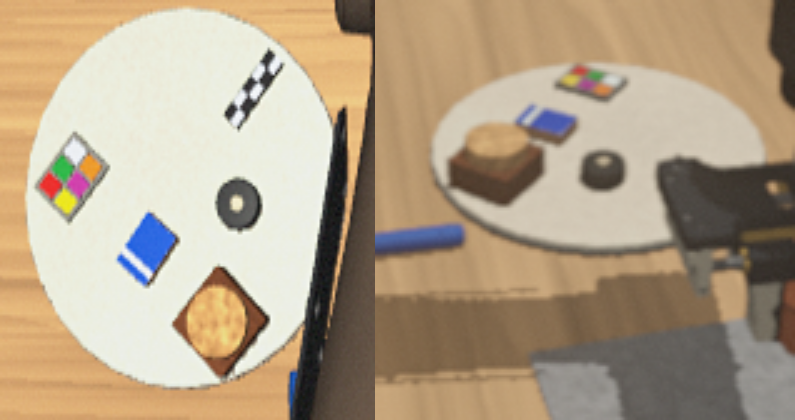

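View pics/j2g.png

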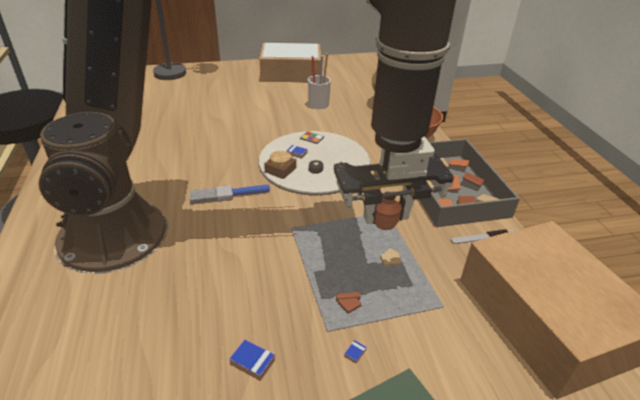

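The disc sits flat on the block, top-view centre about (216,320) in the crop. I'll measure it.

```bash
python3 - <<'E'
from h import *
f=cv2.imread('pics/j2f.png')
h=cv2.cvtColor(f,cv2.COLOR_BGR2HSV).astype(int)
for vmin in (120,140):
    m=np.zeros(f.shape[:2],bool); r=(slice(200,255),slice(200,252))
    tab=(h[...,1]<60)
    m[r]=((h[...,2]>vmin)&(h[...,1]>90))[r]
    c=max(comps(m,10),key=lambda c:c.sum()); p=np.argwhere(c)[:,::-1]
    (cc,rad)=cv2.minEnclosingCircle(p.astype(np.float32)); print(c.sum(),p.mean(0),cc,rad,(plane('top',*p.mean(0),.058)*1000).round(1))
p=proj('side',[.4122,.1715,.058]);print('pred side',(p-[240,110])*3+[375,0])
p=proj('side',[.4122,.1705,.042]);print('pred side block',(p-[240,110])*3+[375,0])
E
```

```text
639 [226.27543036 226.80438185] (227.0, 227.0) 18.027854919433594 [412.1 170.5  58. ]
482 [225.83609959 226.86929461] (225.0, 228.5) 14.500100135803223 [411.9 171.5  58. ]
pred side [492.72056845 134.21257318]
pred side block [493.3257224  150.17194646]
```

```bash
python3 -m inch '[[[-0.0702,0.0229,0,0,0,0,0.7],[-0.0702,0.0229,0,0,0,0,0.7],[-0.0702,0.0229,0,0,0,0,0.7],[-0.0702,0.0229,0,0,0,0,0.7],[-0.0702,0.0229,0,0,0,0,0.7],[-0.0702,0.0229,0,0,0,0,0.7],[-0.0702,0.0229,0,0,0,0,0.7],[-0.0702,0.0229,0,0,0,0,0.7],[-0.0702,0.0229,0,0,0,0,0.7],[-0.0702,0.0229,0,0,0,0,0.7],[-0.0702,0.0229,0,0,0,0,0.7],[-0.0702,0.0229,0,0,0,0,0.7],[0,0,0,0,0,0,0.7],[0,0,0,0,0,0,0.7],[0,0,0,0,0,0,0.7],[0,0,0,0,0,0,0.7]]]'
python3 st.py 412.2 171.2 70 -90
```

```text
t: 34.9
eef_pos: [0.4118, 0.1708, 0.1713]
ee_rot: [-3.142, 0.0, -1.573]
force: [0.2, -0.1, -0.9]
width: 0.0497
t 34.9 pos [411.8 170.8 171.3] rpy [-180.      0.    -90.12] w 49.7 F [ 0.2 -0.1 -0.9] q6 -0.84
tool shift units [-0.0007 -0.0007  0.2026]
turn units [-0.      0.     -0.0007]
```

```bash
python3 -m inch '[[[-0.0007,-0.0007,0.06,0,0,0,0.7],[0,0,0.06,0,0,0,0.7],[0,0,0.04,0,0,0,0.7],[0,0,0.025,0,0,0,0.7],[0,0,0.012,0,0,0,0.7],[0,0,0.003,0,0,0,0.7],[0,0,0,0,0,0,0.7],[0,0,0,0,0,0,0.7],[0,0,0,0,0,0,0.7]]]'
python3 st.py 412.2 171.2 69.5 -90
python3 - <<'E'
from h import *
g=grab_frame('side'); cv2.imwrite('pics/j3.png',cv2.resize(g[90:200,230:350],None,fx=5,fy=5))
E
```

```text
t: 35.8
eef_pos: [0.4126, 0.1723, 0.0719]
ee_rot: [-3.141, 0.001, -1.572]
force: [-0.8, -0.4, -1.5]
width: 0.0499
t 35.8 pos [412.6 172.3  71.9] rpy [-1.7995e+02  5.0000e-02 -9.0080e+01] w 49.9 F [-0.8 -0.4 -1.5] q6 -0.84
tool shift units [0.0021 0.0009 0.0047]
turn units [-0.0003  0.0003 -0.0004]
```

View pics/j3.png

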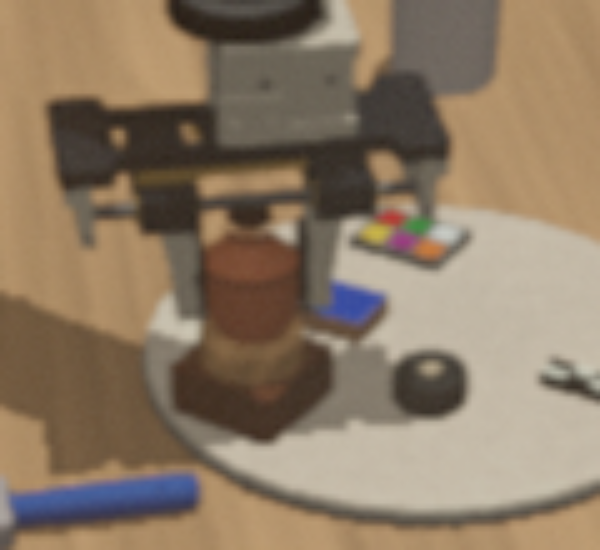

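The juglet is upright over the disc, foot at about (252,340). I'll lower the last 2 mm slowly.

```bash
python3 -m inch '[[[0.001,0.0005,0.002,0,0,0,0.7],[0,0,0,0,0,0,0.7],[0,0,0.001,0,0,0,0.7],[0,0,0,0,0,0,0.7],[0,0,0,0,0,0,0.7]]]'
python3 st.py 412.2 171.2 69.5 -90
```

```text
t: 36.35
eef_pos: [0.412, 0.1715, 0.0697]
ee_rot: [3.142, -0.0, -1.572]
force: [-1.2, 0.4, -1.7]
width: 0.0496
t 36.35 pos [412.  171.5  69.7] rpy [180.    -0.   -90.08] w 49.6 F [-1.2  0.4 -1.7] q6 -0.84
tool shift units [ 0.0005 -0.0003  0.0004]
turn units [ 0.     -0.     -0.0004]
```

```bash
python3 -m inch '[[[0,0,0.0008,0,0,0,0.7],[0,0,0,0,0,0,0.7],[0,0,0,0,0,0,0.7],[0,0,0,0,0,0,0.35],[0,0,0,0,0,0,0.25],[0,0,0,0,0,0,0.12],[0,0,0,0,0,0,0.05],[0,0,0,0,0,0,0],[0,0,0,0,0,0,0],[0,0,0,0,0,0,0]]]'
python3 st.py
python3 -m inch '[[[0,0,-0.02,0,0,0,0],[0,0,-0.05,0,0,0,0],[0,0,-0.06,0,0,0,0],[0,0,-0.07,0,0,0,0],[0,0,-0.07,0,0,0,0],[0.065,-0.03,0,0,0,0,0],[0.08,-0.03,0,0,0,0,0],[0.08,-0.03,0,0,0,0,0],[0.08,-0.03,0,0,0,0,0],[0.08,-0.03,0,0,0,0,0],[0.08,-0.03,0,0,0,0,0],[0.08,-0.03,0,0,0,0,0],[0.08,-0.03,0,0,0,0,0],[0.08,-0.03,0,0,0,0,0],[0.08,-0.03,0,0,0,0,0],[0.08,-0.03,0,0,0,0,0],[0,0,0,0,0,0,0],[0,0,0,0,0,0,0],[0,0,0,0,0,0,0]]]'
python3 - <<'E'
from h import *
f=grab_frame('top'); g=grab_frame('side'); cv2.imwrite('pics/e.png',np.hstack([cv2.resize(f[115:260,140:290],None,fx=2.6,fy=2.6),cv2.resize(g[95:240,240:385],None,fx=2.6,fy=2.6)]))
cv2.imwrite('pics/ef.png',f); cv2.imwrite('pics/eg.png',g)
h=cv2.cvtColor(f,cv2.COLOR_BGR2HSV).astype(int);H,S,V=h[...,0],h[...,1],h[...,2]
def meas(m,r,z):
    k=np.zeros(m.shape,bool);k[r]=m[r];c=max(comps(k,8),key=lambda c:c.sum());p=np.argwhere(c)[:,::-1].mean(0);return p.round(1),(plane('top',*p,z)*1000).round(1)[:2]
b=((H>105)&(H<130)&(S>120))
b=cv2.morphologyEx(b.astype(np.uint8),cv2.MORPH_CLOSE,np.ones((5,5)))>0
print('tile',meas(b,(slice(185,225),slice(180,216)),.026),'goal 470 246')
print('whorl',meas(V<75,(slice(170,215),slice(220,252)),.032),'goal 506 158.5')
print('jug mouth',meas((S>70)&(V<115),(slice(212,238),slice(212,240)),.123),'goal 412 171')
E
python3 st.py
```

```text
t: 37.35
eef_pos: [0.412, 0.1715, 0.0693]
ee_rot: [3.142, -0.0, -1.572]
force: [0.0, 0.7, -0.0]
width: 0.0872
t 37.35 pos [412.  171.5  69.3] rpy [180.    -0.   -90.08] w 87.2 F [ 0.   0.7 -0. ] q6 -0.84
t: 39.25
eef_pos: [0.5761, -0.2608, 0.2047]
ee_rot: [3.142, 0.0, -1.572]
force: [0.2, 0.4, -0.8]
width: 0.0879
tile (array([198.4, 202.4]), array([470.3, 244.9])) goal 470 246
whorl (array([239.2, 190.4]), array([498.8, 146.5])) goal 506 158.5
jug mouth (array([219.9, 226.5]), array([412.5, 170.6])) goal 412 171
t 39.35 pos [ 576.3 -260.3  204.9] rpy [-179.97    0.    -90.01] w 87.5 F [-0.3  0.7  0.6] q6 0.12
```

View pics/e.png

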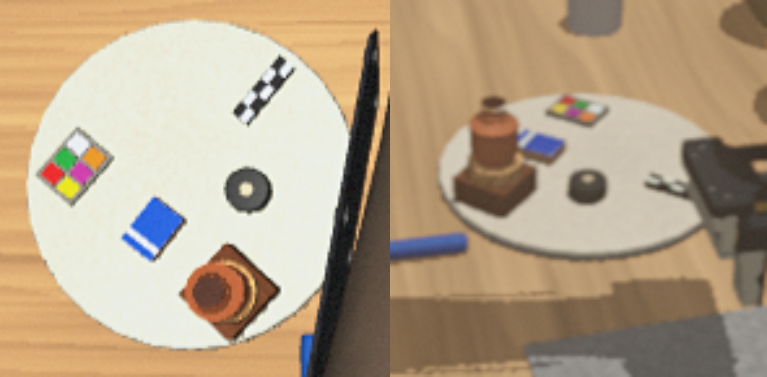

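View pics/eg.png

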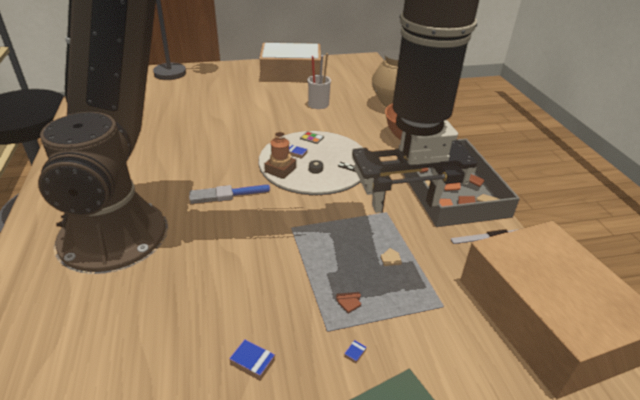

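The stack is upright and the tile and juglet measure on target. The whorl mask probably caught only its shaded side, so I'll measure its dot instead.

```bash
python3 - <<'E'
from h import *
f=cv2.imread('pics/ef.png'); h=cv2.cvtColor(f,cv2.COLOR_BGR2HSV).astype(int)
V=h[...,2]
k=np.zeros(V.shape,np.uint8);k[172:206,220:250]=(V<110)[172:206,220:250]
c=max(comps(k,8),key=lambda c:c.sum()).astype(np.uint8)
ct=max(cv2.findContours(c,cv2.RETR_EXTERNAL,cv2.CHAIN_APPROX_NONE)[0],key=cv2.contourArea)
print(cv2.fitEllipse(ct)); M=cv2.moments(ct); u,v=M['m10']/M['m00'],M['m01']/M['m00']; print(u,v,plane('top',u,v,.025)*1000)
d=np.argwhere((V>150)[183:194,229:241]).mean(0)+[183,229]; print(d,plane('top',d[1],d[0],.032)*1000)
W=plane('top',d[1],d[0],.032)[:2]
for n,p in dict(B=(.4122,.1705),K=(.600,.1465),C=(.528,.321)).items(): print(n,np.linalg.norm(W-p))
T=np.array([.4703,.2449])
for n,p in dict(B=(.4122,.1705),K=(.600,.1465),C=(.528,.321)).items(): print('T',n,np.linalg.norm(T-p))
E
```

```text
((235.12353515625, 187.7444610595703), (15.881874084472656, 17.086212158203125), 105.22447967529297)
235.11662726556344 187.74074074074073 [505.77815405 157.68813099  25.        ]
[187.4  234.04] [505.94358597 158.92499085  32.        ]
B 0.09445549611683479
K 0.09487354435494919
C 0.16356892733763972
T B 0.09439793429943262
T K 0.16280248769598085
T C 0.09550130889155396
```

All within tolerance, so I'm handing in.

```bash
python3 -c "
from station import *
print(job_done())"
```

```text
the job is handed in; nothing more can be done
None
```

The finds are set up and I handed the job in at about 39 s of the 109 s allowed; no verdict was reported.

I placed the whorl and the middle-sized tile (about 35 x 50 mm as measured) first, then the cork disc on the block, then the juglet on the disc.

| Piece | Last check | Target |
|---|---|---|
| Whorl | 94.5 mm from the block, 94.9 mm from the scale bar | 95 mm each |
| Tile, glaze up | 94.4 mm from the block, 95.5 mm from the colour card | 95 mm each |
| Disc (checked before the juglet went on) | about 1 mm from the block's middle | within 12 mm |
| Juglet, upright | mouth about 1 mm from the disc's middle | within 12 mm |

The gripper is open and well clear of everything. In the last pictures both sherds are where they lay; I judged that by eye and did not measure it.

- **Disagreeing whorl reading:** one final measurement put the whorl about 14 mm off. That colour mask had caught only its shaded side; the outline and the pale dot both agreed with the target.
- **Side camera offset:** the side view read a steady 1–3 pixels off the top view, about what the stated 2 mm calibration allows.
- **Change of grasp:** I gripped the tile across its 50 mm side, because the gripper would have come too close to the wooden box the other way.

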